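# Clear the weighed samples off the balance

### The job

Four sealed sample containers have been weighed and left stacked on the balance pan. Take the stack apart and stand each container upright in the middle of the dark grey holder of its own shape and size (square box in the square one, jar in the large round one, oblong tin in the oblong one, vial in the small round one), flat on the holder's floor and with straight sides in line with the holder's. Set things down rather than dropping them, and do not knock or lean hard on the balance.

Things in the scene. Friction and masses are not known exactly. Their poses are not given: they have to be found in the camera images.
- balance: White balance, fixed. Origin: on the bench, under the centre of its round steel pan (diameter 112 mm, top 62 mm above the bench, rigid). Housing 50 mm high, 150 mm wide (y), from 65 mm behind the origin (+x) to 135 mm in front (-x, green display). On the pan at the start, bottom to top: square box, round jar, oblong tin, small vial, each centred within a few mm, turned anyhow.
- square_box: Square pale translucent plastic sample box with a white lid, 64 x 64 x 36 mm high, sides along its x and y; the bottom of the stack; 150 to 310 g. Rigid, closed, flat-topped and flat-bottomed. Origin: centre of its underside; z up. It does not stick or lock to what it stands on.
- round_jar: Round amber-glass jar with a black screw lid, diameter 56 mm, 36 mm high; second from the bottom; 110 to 230 g. Rigid, closed, flat-topped and flat-bottomed. Origin: centre of its underside; z up. It does not stick or lock to what it stands on.
- oblong_tin: Oblong bare-metal tin with a metal lid, 50 mm long (its x) x 32 mm wide (its y) x 36 mm high; third from the bottom; 75 to 155 g. Rigid, closed, flat-topped and flat-bottomed. Origin: centre of its underside; z up. It does not stick or lock to what it stands on.
- small_vial: Small round pale translucent vial with a white cap, diameter 26 mm, 36 mm high; the top of the stack; 25 to 60 g. Rigid, closed, flat-topped and flat-bottomed. Origin: centre of its underside; z up. It does not stick or lock to what it stands on.
- square_holder: Open dark grey plastic holder fixed to the bench: floor 4 mm thick, walls 4 mm thick and 10 mm high over the bench. Origin: centre of its underside, at bench height; a container standing in it has its underside 4 mm above this origin. The square one: inside 84 x 84 mm, outside 92 x 92 mm, sides along its x and y.
- round_holder: Open dark grey plastic holder fixed to the bench: floor 4 mm thick, walls 4 mm thick and 10 mm high over the bench. Origin: centre of its underside, at bench height; a container standing in it has its underside 4 mm above this origin. The large round one: inside diameter 76 mm, outside 84 mm.
- oblong_holder: Open dark grey plastic holder fixed to the bench: floor 4 mm thick, walls 4 mm thick and 10 mm high over the bench. Origin: centre of its underside, at bench height; a container standing in it has its underside 4 mm above this origin. The oblong one: inside 70 mm long (its x) x 52 mm wide (its y), outside 78 x 60 mm.
- vial_holder: Open dark grey plastic holder fixed to the bench: floor 4 mm thick, walls 4 mm thick and 10 mm high over the bench. Origin: centre of its underside, at bench height; a container standing in it has its underside 4 mm above this origin. The small round one: inside diameter 46 mm, outside 54 mm.
There are look-alikes about, which are no part of the job. Leave any pink or yellow look-alike of the oblong_tin alone.

How it is judged:
At the end, for the whole second after the job is handed in: Each container rests upright (within 0.1 rad) in its own holder: centre within 14 mm of the holder's, underside 0 to 8 mm above the holder's underside, slower than 0.02 m/s; square box within 0.3 rad of the holder's sides (any quarter turn), oblong tin within 0.4 rad (either way round) (horizontal distance between square_box and square_holder below 0.014 m and z of square_box in the frame of square_holder between 0 and 0.008 m and angle between each of square_box, round_jar, oblong_tin, small_vial's own z axis and vertical below 0.1 rad and linear speed of each of square_box, round_jar, oblong_tin, small_vial below 0.02 m/s and horizontal distance between round_jar and round_holder below 0.014 m and z of round_jar in the frame of round_holder between 0 and 0.008 m and horizontal distance between oblong_tin and oblong_holder below 0.014 m and z of oblong_tin in the frame of oblong_holder between 0 and 0.008 m and horizontal distance between small_vial and vial_holder below 0.014 m and z of small_vial in the frame of vial_holder between 0 and 0.008 m and (angle between the x axis of square_box and the x axis of square_holder, either way round below 0.3 rad or angle between the x axis of square_box and the y axis of square_holder, either way round below 0.3 rad) and angle between the x axis of oblong_tin and the x axis of oblong_holder, either way round below 0.4 rad); the robot touches nothing.
It fails at once if the square box was dropped or thrown (moving faster than 0.8 m/s while no finger touches it) (linear speed of square_box above 0.8 m/s and contact force between the fingers and square_box below 0.05 N).
It fails at once if the round jar was dropped or thrown (moving faster than 0.8 m/s while no finger touches it) (linear speed of round_jar above 0.8 m/s and contact force between the fingers and round_jar below 0.05 N).
It fails at once if the oblong tin was dropped or thrown (moving faster than 0.8 m/s while no finger touches it) (linear speed of oblong_tin above 0.8 m/s and contact force between the fingers and oblong_tin below 0.05 N).
It fails at once if the small vial was dropped or thrown (moving faster than 0.8 m/s while no finger touches it) (linear speed of small_vial above 0.8 m/s and contact force between the fingers and small_vial below 0.05 N).
It fails at once if the robot struck or leaned on the balance with more than 30 N (contact force between any of the fingers, the arm and balance above 30 N).
It also fails if it takes over 112 s, if anything falls off the work surface, if the arm or the gripper's body presses on something with over 40 N, if the wrist force passes 120 N, or if a joint passes its speed limit or range.

### The arm

A 6-joint arm with a two-finger parallel gripper is mounted at the origin on the work surface. World frame = base frame: x ahead of the robot, y to its left, z up, the work surface at z = 0. Lengths are in m, angles in rad, forces in N, time in s.
With the tool pointing down it reaches from about 0.425 to 0.95 m from the base axis. Payload 14.7 kg.
Tool frame: the origin (TCP) lies on the centre line of the jaws, within the pads' length; the fingertips stand 8 mm ahead of it and the grasp point (between the pads) lies 11 mm behind it; z points along the fingers, y is the line along which they close (so a half turn about z gives the same grasp; the last joint's range is limited). The gripper opens to 85 mm and grips with 20 to 120 N. Pads are 22 mm wide; open, the fingers measure 114 mm over their backs; the gripper's body (76 mm by 85 mm) begins 54 mm behind the grasp point. The pads swing forward as they close: fully open they stand 13 mm farther back than shut.
Start: joints at [1.275, 0.48, 1.596, -0, 1.065, -0.047], TCP at [0.16, 0.63, 0.239] pointing down, gripper open.
Joint ranges: [-2.75, 2.75], [-0.82, 2.05], [0.23, 2.67], [-1.56, 4.7], [0.09, 2.69], [-2.92, 2.92]. Speed limits (rad/s): [1.89, 1.89, 2.39, 3.01, 3.01, 3.01].

### API

Orientations are given as a unit quaternion [x, y, z, w].
In Python, from bench import * gives the robot as it stands. The module is installed in compiled form; this text tells all that it offers. Calls block until the motion is done:
- move_to(position, orientation): joint-space move of the TCP to a pose.
- move_straight(position, rot=None, speed=0.15, stop_force=None): straight line of the TCP; rot=None keeps the orientation; speed is the mean speed in m/s. With stop_force (N) it stops when the force on the tool has changed by that much, and returns True; else False.
- goto_joints(angles): joint-space move.
- move_gripper(opening, strength=None): finger opening in m; strength is the grip in N (None keeps the last); returns when the fingers have stopped.
- hold(seconds).
- solve_ik(position, orientation): joint angles nearest the present ones, or None.
- sense(): the state.
- get_image(name): name is "side" or "top" or "wrist"; returns a dict with "image" (480x640x3 uint8, red, green, blue), "fx", "fy", "cx", "cy" (pixels), "k1" (the pictures are not rectified: a ray, as slopes to the right and down, at radius r is drawn at 1 + k1 r^2 times it, then the intrinsics apply), "extrinsics" (4x4, takes a point from camera to world coordinates). Camera axes: x right, y down, z forward; pixel columns grow to the right and rows downward; lengths in m; the calibration is good to about 2 mm. A picture is of the moment at which its call begins. There is no depth.
A pose or a line that the arm cannot do raises MotionError and nothing moves.
- close_job(): hands the job in; it is judged then, once.
Trained networks look in a picture, given as the dict that the camera call returned (one of the last four; its "shot" number tells which), for a name from the list of things; names that differ only in an ending like _2 or _b are one class to them, and where a whole thing is asked for, a point or a joint stands for the part that bears it (a point fixed in the world has none). Each returns a list of dicts, best first, with "confidence" (0 to 1); they miss things now and then, are a little off and sometimes report something else, mostly with a low value. They report only what shows in the picture. A call takes as long as a camera call. They do not tell look-alikes from the thing itself.
- trace(thing, picture): "pixels" (480x640 bool, what is visible of it) and "box" ([left, top, right, bottom] in pixels, round what is visible of it).
The state is a dict: "time_s": time; "qpos": joint angles; "dq": joint speeds; "tau": joint torques, N m; "tcp_pos": TCP position; "tcp_rot": TCP orientation; "wrist_force": force on the tool from outside, world axes, zero at the start; "moment": the same for the moment, N m; "grip_width": finger opening in m; "grip_force": force on a finger pad.
Only numpy, scipy, OpenCV 4.12 (cv2) and the standard library are available. Lean on these libraries where they do the work, as an engineer would, in place of code of your own. Each camera call takes 0.05 s, during which the arm holds its last target. There are 200 camera calls.

## Working session

There is one attempt and no reset: what is moved stays moved. The work goes in short steps, each a Python script; the robot and the scene stay as the last script left them, time stands still between calls to the robot, and variables do not carry over. Pictures are saved under pics/ and viewed, at most 14 in all, crops included, and the job is handed in when it is done.

```bash
mkdir -p pics; python3 - <<'E'
from bench import *
import cv2,numpy as np
ims=[]
for n in ("side","top","wrist"):
    p=get_image(n); cv2.imwrite(f"pics/{n}0.png",p["image"][:,:,::-1])
    print(n,p["fx"],p["fy"],p["cx"],p["cy"],p["k1"],np.round(p["extrinsics"],3).tolist())
s=sense();print(s["time_s"],s["tcp_rot"],s["grip_width"])
E
```

```text
side 458.0737996886381 458.0737996886381 316.6328596748463 237.1484490686953 -0.0547371718463382 [[-0.904, -0.28, 0.323, 0.274], [-0.428, 0.598, -0.678, 0.522], [-0.004, -0.751, -0.66, 0.651], [0.0, 0.0, 0.0, 1.0]]
top 535.6361114187838 535.6361114187838 322.5520060922295 239.36291454002162 -0.08115324033721337 [[-0.022, -0.988, 0.154, 0.403], [-1.0, 0.025, 0.018, -0.018], [-0.022, -0.154, -0.988, 1.132], [0.0, 0.0, 0.0, 1.0]]
wrist 362.36898573758424 362.36898573758424 323.0899483305281 236.66297774906187 0.016174633809455167 [[0.246, 0.923, 0.295, 0.085], [0.969, -0.234, -0.076, 0.65], [-0.001, 0.305, -0.952, 0.373], [0.0, 0.0, 0.0, 1.0]]
0.15 [ 1.24083888e-01  9.92271616e-01 -4.68191744e-04 -9.35101863e-05] 0.08549539526755319
```

View pics/side0.png

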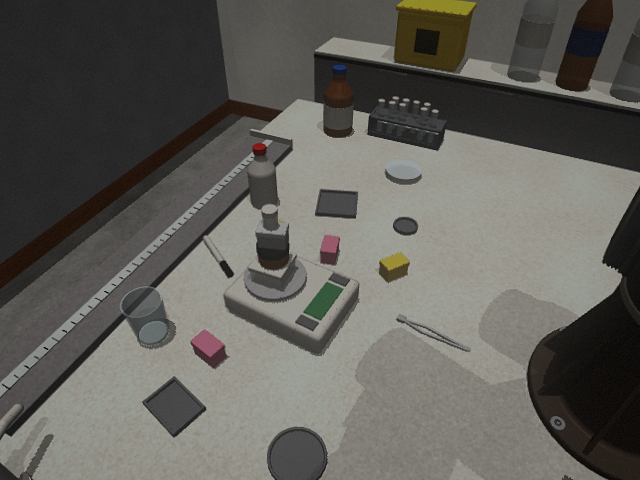

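View pics/top0.png

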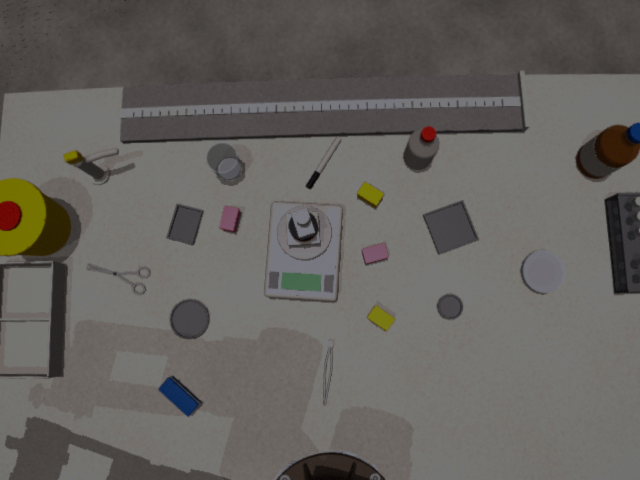

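Top view: holders are square (450,227), oblong (185,224), large round (190,318) and small round (450,306). The stack is at (304,228), with pink and yellow look-alikes nearby. The side view shows the same layout, with the stack at (272,245).

```bash
cat > h.py <<'E'
from bench import *
import cv2,numpy as np
from scipy.spatial.transform import Rotation as R
from scipy.optimize import least_squares
def rays(p,px):
    K=np.array([[p["fx"],0,p["cx"]],[0,p["fy"],p["cy"]],[0,0,1.]])
    u=cv2.undistortPoints(np.float64(px).reshape(-1,1,2),K,np.array([p["k1"],0,0,0,0.]))[:,0]
    E=np.array(p["extrinsics"]); d=np.c_[u,np.ones(len(u))]@E[:3,:3].T
    return E[:3,3],d/np.linalg.norm(d,axis=1,keepdims=True)
def at_z(p,px,z):
    o,d=rays(p,px); return o+d*((z-o[2])/d[:,2])[:,None]
def tri(obs):
    A=np.zeros((3,3));b=np.zeros(3);L=[]
    for p,px in obs:
        o,d=rays(p,[px]);P=np.eye(3)-np.outer(d[0],d[0]);A+=P;b+=P@o;L.append((P,o))
    x=np.linalg.solve(A,b);return x,max(np.linalg.norm(P@(x-o)) for P,o in L)
def down(yaw): # tool z down; tool y (closing line) at angle yaw from world x
    y=np.array([np.cos(yaw),np.sin(yaw),0]);z=np.array([0,0,-1.])
    return R.from_matrix(np.c_[np.cross(y,z),y,z]).as_quat()
def contour(m):
    c,_=cv2.findContours(m.astype(np.uint8),cv2.RETR_EXTERNAL,cv2.CHAIN_APPROX_NONE)
    return max(c,key=cv2.contourArea)[:,0].astype(float)
def save(p,n): cv2.imwrite(f"pics/{n}.png",p["image"][:,:,::-1])
E
python3 - <<'E'
from h import *
P={n:get_image(n) for n in("side","top")}
for t in ("square_holder","round_holder","oblong_holder","vial_holder","balance","square_box","round_jar","oblong_tin","small_vial"):
    D={}
    for n in P:
        for d in trace(t,P[n])[:4]:
            if d["confidence"]<.3: continue
            c=contour(d["pixels"]); m=cv2.moments(c.astype(np.float32)); 
            if m["m00"]<10: continue
            cc=(m["m10"]/m["m00"],m["m01"]/m["m00"]); D.setdefault(n,[]).append(cc)
            s=""
            if "holder" in t:
                w=at_z(P[n],c,.010)[:,:2]*1000
                r=cv2.minAreaRect(w.astype(np.float32)); s=[np.round(v,1) for v in r]
            print(t,n,round(d["confidence"],2),np.round(cc,1),d["box"],s)
    if len(D)==2:
        for a in D["side"]:
            for b in D["top"]:
                x,e=tri([(P["side"],a),(P["top"],b)])
                if e<.006: print("   tri",np.round(x*1000,1),round(e*1000,1))
E
```

```text
square_holder side 0.72 [336.4 203.7] [314.0, 189.4, 360.0, 220.1] [array([ 598.1, -263.5]), array([ 93.2, 105. ]), np.float64(18.0)]
square_holder side 0.62 [296.8 303.2] [225.6, 256.6, 363.4, 350.1] [array([564.3,  25.5]), array([185.6, 228. ]), np.float64(84.8)]
square_holder top 0.55 [450.6 227.1] [424.0, 201.0, 476.5, 253.7] [array([ 596.9, -269.6]), array([94.5, 94.4]), np.float64(19.3)]
   tri [ 600.2 -271.1    2.2] 0.8
round_holder side 0.55 [297.1 454.9] [269.2, 422.5, 331.0, 480.0] [array([419.2, 284.6]), array([83. , 74.6]), np.float64(25.4)]
round_holder top 0.68 [189.  318.7] [168.3, 295.0, 210.4, 337.8] [array([417.2, 288.1]), array([83.5, 82.5]), np.float64(45.2)]
   tri [417.5 288.1   7.7] 0.2
oblong_holder side 0.61 [173.8 405.8] [143.6, 378.6, 208.4, 436.1] [array([619.6, 302.5]), array([61.5, 83.2]), np.float64(73.6)]
oblong_holder top 0.89 [185.1 224. ] [162.6, 203.5, 202.7, 243.6] [array([619.2, 299.5]), array([68.2, 83.1]), np.float64(73.2)]
   tri [621.6 301.2   3.3] 0.7
vial_holder side 0.63 [405.1 225.6] [392.0, 214.4, 422.2, 235.0] [array([ 429.6, -253.2]), 
[... 810 characters left out ...]
9.2, 235.9, 341.6, 266.6] 
oblong_tin side 0.57 [272.6 236.9] [253.8, 221.9, 288.8, 252.4] 
oblong_tin top 0.96 [374.3 253.6] [364.0, 243.5, 389.5, 266.1] 
oblong_tin top 0.79 [369.6 194.5] [356.2, 182.9, 384.2, 206.7] 
oblong_tin top 0.67 [381.  318.1] [367.4, 307.5, 398.0, 330.2] 
oblong_tin top 0.6 [229.6 218.7] [217.2, 202.9, 242.1, 234.2] 
   tri [ 410.4 -113.7   16. ] 0.3
   tri [626.1 199.8  20.6] 0.4
   tri [ 544.7 -104.5   17.5] 0.3
   tri [674.5 -99.7   7.4] 0.4
small_vial side 0.78 [269.5 216.7] [259.1, 202.8, 276.7, 231.5] 
small_vial top 0.66 [302.1 218.1] [293.6, 207.8, 310.8, 228.1] 
small_vial top 0.53 [303.  229.7] [289.9, 212.7, 321.8, 241.1] 
   tri [590.   35.9 190.1] 0.1
```

```bash
cat >> h.py <<'E'
def camT():
    s=sense();T=np.eye(4);T[:3,:3]=R.from_quat(s["tcp_rot"]).as_matrix();T[:3,3]=s["tcp_pos"]
    return np.linalg.inv(T)@np.array(get_image("wrist")["extrinsics"])
def best_yaw(pos,yaw,step=np.pi):
    c=[]
    for k in range(-4,5):
        q=solve_ik(pos,down(yaw+k*step))
        if q is not None and abs(q[5])<2.7: c.append((abs(q[5]),yaw+k*step,q))
    return min(c,key=lambda a:a[0])
E
python3 - <<'E'
from h import *
s=sense()
C=camT();print(np.round(C,3).tolist())
move_straight([.16,.63,.37],speed=.3)
c=np.array([.590,.036])
for i,(yaw,dz) in enumerate([(1.57,.37),(1.1,.37)]):
    R_=R.from_quat(down(yaw)).as_matrix()
    # optical axis hits stack at z=.15
    o=R_@C[:3,3];d=R_@C[:3,2]; t=(.15-(dz+o[2]))/d[2]
    p=np.r_[c-(o+d*t)[:2],dz]
    q=solve_ik(p,down(yaw));print(p,q)
    if q is None: continue
    move_to(p,down(yaw)); P=get_image("wrist");save(P,f"w{i}")
    for t in ("small_vial","oblong_tin","round_jar","square_box"):
        for d in trace(t,P)[:2]: print(t,round(d["confidence"],2),np.round(d["box"]),np.round(at_z(P,[contour(d["pixels"]).mean(0)],.206)*1000))
print(sense()["time_s"])
a=cv2.imread("pics/w0.png");b=cv2.imread("pics/w1.png")
cv2.imwrite("pics/w01.png",np.hstack([a[40:440,120:520],b[40:440,120:520]]))
E
```

```text
[[0.0, -0.952, -0.305, 0.078], [1.0, 0.0, -0.0, 0.001], [0.0, -0.305, 0.952, -0.134], [0.0, 0.0, 0.0, 1.0]]
[0.55454402 0.03524264 0.37      ] [ 8.91057621e-03  2.36706290e-01  1.63796298e+00 -4.44089210e-16
  1.26692339e+00 -1.56108942e+00]
small_vial 0.71 [309. 233. 336. 266.] [[584.  36. 206.]]
oblong_tin 0.88 [306. 202. 345. 259.] [[566.  39. 206.]]
oblong_tin 0.77 [194. 158. 239. 192.] [[518. -51. 206.]]
round_jar 0.72 [301. 200. 349. 245.] [[553.  46. 206.]]
square_box 0.68 [297. 189. 355. 251.] [[548.  46. 206.]]
[0.55804557 0.05138229 0.37      ] [ 3.77222407e-02  2.44171484e-01  1.62793908e+00 -4.44089210e-16
  1.26948209e+00 -1.06227776e+00]
small_vial 0.55 [311. 234. 338. 269.] [[585.  39. 206.]]
oblong_tin 0.87 [429. 155. 460. 199.] [[573. 157. 206.]]
oblong_tin 0.84 [133. 121. 182. 152.] [[440. -36. 206.]]
square_box 0.93 [290. 180. 366. 240.] [[553.  61. 206.]]
5.375
```

View pics/w01.png

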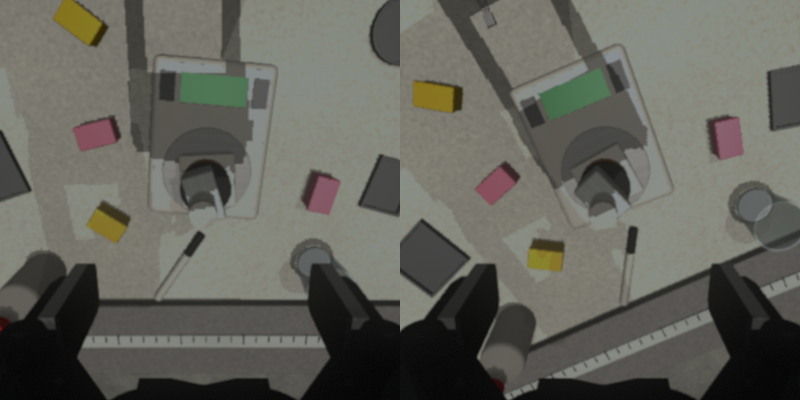

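The wrist views show the vial on top of the stack, near (205,205) in the left crop. The tin, jar and box are below it. Triangulation puts the vial at (590,36,190) mm, against an expected mid-height of 188. I'll pick it now.

```bash
cat >> h.py <<'E'
ZT=.31
def pick(xy,yaw,under,open_w,N,dz=.020):
    p=np.r_[xy,under+dz]; up=np.r_[xy,max(ZT,.06+p[2])]
    a,y,_=best_yaw(up,yaw); move_gripper(open_w)
    move_to(up,down(y)); hit=move_straight(p,speed=.12,stop_force=8)
    move_gripper(0.0,N); s=sense()
    print("pick yaw %.2f hit %s width %.4f force %.1f tcp %s"%(y,hit,s["grip_width"],s["grip_force"],np.round(s["tcp_pos"],4)))
    move_straight(up,speed=.2); s=sense(); print("lifted width %.4f force %.1f Fz %.2f t %.1f"%(s["grip_width"],s["grip_force"],s["wrist_force"][2],s["time_s"]))
    return y
def place(xy,yaw,open_w,dz=.020,step=np.pi,floor=.004):
    up=np.r_[xy,ZT-.1]; a,y,_=best_yaw(up,yaw,step)
    move_to(up,down(y)); move_straight(np.r_[xy,floor+dz+.02],speed=.15); hold(.2)
    hit=move_straight(np.r_[xy,floor+dz-.004],speed=.03,stop_force=3); s=sense()
    print("place yaw %.2f hit %s tcp %s"%(y,hit,np.round(s["tcp_pos"],4)))
    move_gripper(open_w); hold(.2); move_straight(up,speed=.2); print("t",sense()["time_s"])
E
python3 - <<'E'
from h import *
pick([.589,.036],1.57,.170,.060,25)
place([.431,-.258],1.57,.045)
P=get_image("wrist");save(P,"w2")
C=camT()
# look at stack
yaw=1.57;R_=R.from_quat(down(yaw)).as_matrix();o=R_@C[:3,3];d=R_@C[:3,2];dz=.30
move_gripper(.085);
for i,c in enumerate([(.59,.036),(.62,.06)]):
    t=(.15-(dz+o[2]))/d[2];p=np.r_[np.array(c)-(o+d*t)[:2],dz]
    move_to(p,down(yaw));P=get_image("wrist");save(P,f"w{3+i}");np.save(f"E{3+i}.npy",P["extrinsics"])
    for t in ("small_vial","oblong_tin","round_jar","square_box"):
        for d_ in trace(t,P)[:3]:
            r=cv2.minAreaRect((at_z(P,contour(d_["pixels"]),.170)[:,:2]*1000).astype(np.float32))
            print(t,round(d_["confidence"],2),np.round(d_["box"]),[np.round(v) for v in r])
P=get_image("top");save(P,"t1");print(sense()["time_s"])
a=[cv2.imread(f"pics/{n}.png") for n in("w2","w3","w4","t1")]
cv2.imwrite("pics/m1.png",np.vstack([np.hstack([cv2.resize(a[0],(400,300)),a[3][150:450,250:650][:, :400] if 0 else cv2.resize(a[3],(400,300))]),np.hstack([a[1][100:400,120:520],a[2][100:400,120:520]])]))
E
```

```text
pick yaw 14.14 hit False width 0.0253 force 24.6 tcp [0.5894 0.036  0.1906]
lifted width 0.0250 force 24.6 Fz -0.01 t 8.6
place yaw -7.85 hit True tcp [ 0.4307 -0.2578  0.0239]
t 14.5583
small_vial 0.88 [ 6. 34. 55. 65.] [array([ 456., -153.]), array([32., 17.]), np.float64(74.0)]
small_vial 0.27 [522.   2. 607.  78.] [array([452., 192.]), array([54., 46.]), np.float64(89.0)]
oblong_tin 0.91 [141.   0. 208.  60.] [array([443., -58.]), array([40., 22.]), np.float64(53.0)]
oblong_tin 0.83 [186. 242. 236. 291.] [array([608., -50.]), array([33., 31.]), np.float64(55.0)]
oblong_tin 0.7 [168. 143. 226. 182.] [array([528., -53.]), array([21., 38.]), np.float64(13.0)]
round_jar 0.89 [293. 190. 356. 248.] [array([565.,  48.]), array([50., 25.]), np.float64(46.0)]
square_box 0.88 [291. 180. 362. 256.] [array([567.,  41.]), array([52., 50.]), np.float64(2.0)]
small_vial 0.57 [ 0.  2. 24. 30.] [array([ 469., -134.]), array([15., 16.]), np.float64(74.0)]
oblong_tin 0.84 [421. 182. 466. 233.] [array([592., 151.]), array([28., 35.]), np.float64(76.0)]
oblong_tin 0.74 [129.   0. 181.  29.] [array([465., -44.]), array([13., 32.]), np.float64(0.0)]
oblong_tin 0.73 [141. 115. 201. 156.] [array([539., -44.]), array([21., 39.]), np.float64(14.0)]
round_jar 0.77 [265. 157. 331. 214.] [array([571.,  53.]), array([48., 23.]), np.float64(41.0)]
square_box 0.71 [264. 146. 336. 225.] [array([575.,  46.]), array([50., 50.]), np.float64(2.0)]
square_box 0.24 [488. 163. 563. 238.] [array([586., 210.]), array([41., 48.]), np.float64(74.0)]
18.2083
```

View pics/m1.png

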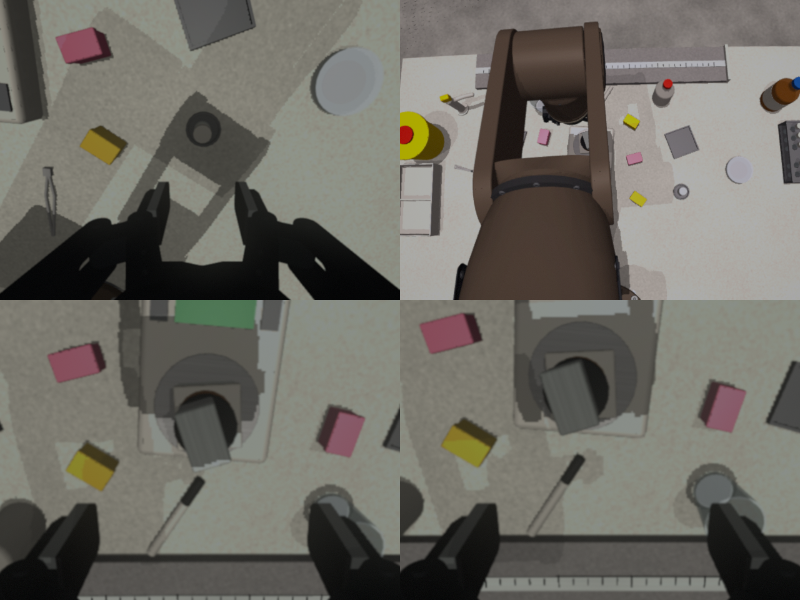

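The vial stands in its holder. The tin now tops the stack, with its top face around (203,430) in the lower-left crop. I'll zoom in to get its corners.

```bash
python3 - <<'E'
import cv2,numpy as np
a=cv2.imread("pics/w3.png")[180:280,270:390];b=cv2.imread("pics/w4.png")[140:240,240:360]
f=lambda i:cv2.convertScaleAbs(cv2.resize(i,(400*120//100*1*5//6,333),interpolation=cv2.INTER_CUBIC),alpha=1.5)
cv2.imwrite("pics/z1.png",np.hstack([f(a),f(b)]))
E
```

```text
(no output)
```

View pics/z1.png

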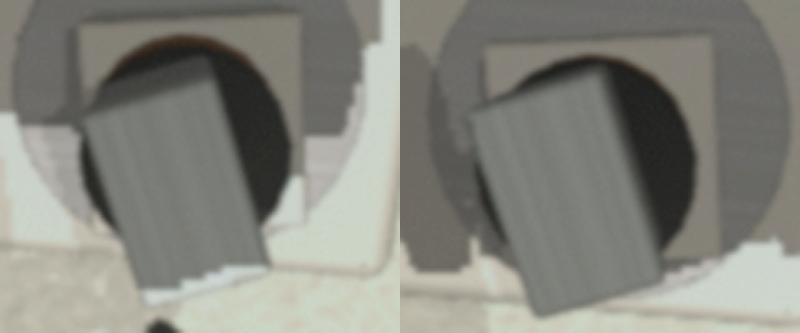

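The tin's top-face corners are (85,120), (215,85), (270,268) and (145,302) in the left zoom. In the right zoom they are (470,118), (608,82), (660,280) and (541,315). I'll triangulate these.

```bash
cat > m.py <<'E'
from h import *
def tri2(A,B,ea,eb):
    base=get_image("wrist");out=[]
    pa=dict(base,extrinsics=np.load(ea));pb=dict(base,extrinsics=np.load(eb))
    X=[]
    for a,b in zip(A,B):
        x,e=tri([(pa,a),(pb,b)]);X.append(x);print(np.round(x*1000,1),round(e*1000,1))
    return np.array(X),pa,pb
E
python3 - <<'E'
from m import *
s=10/3
A=np.array([(85,120),(215,85),(270,268),(145,302)])/s+[270,180]
B=(np.array([(470,118),(608,82),(660,280),(541,315)])-[400,0])/s+[240,140]
X,pa,pb=tri2(A,B,"E3.npy","E4.npy"); print(X.mean(0))
for p,c in((pa,A),(pb,B)):
    w=at_z(p,c,.170)[:,:2];print("plane",np.round(w*1000,1).tolist(),w.mean(0),[round(float(np.linalg.norm(w[i]-w[i-1])),4) for i in range(4)])
    v=w[3]-w[0]+w[2]-w[1];print("long yaw",np.arctan2(v[1],v[0]))
E
```

```text
[569.   16.1 164.7] 0.1
[561.9  46.3 159.3] 0.4
[605.   58.7 167.4] 0.6
[616.9  29.4 158.4] 0.3
[0.58819532 0.03759694 0.16245146]
plane [[567.7, 16.4], [559.7, 45.7], [603.6, 58.9], [612.1, 29.5]] [0.58576655 0.03762098] [0.0463, 0.0303, 0.0458, 0.0306]
long yaw 0.2899379556561801
plane [[568.2, 17.0], [560.4, 47.2], [604.7, 58.2], [613.1, 30.9]] [0.58660149 0.03835377] [0.047, 0.0311, 0.0457, 0.0285]
long yaw 0.2724026296796849
```

The corners come out about 160–167 mm high (170 expected) and 46 x 30 mm in size. The tin is at (587,38) with its long axis at 0.28 rad.

```bash
cat >> m.py <<'E'
def look(c,i,zr,names,dz=.30,yaw=1.57,zl=.15):
    C=camT();R_=R.from_quat(down(yaw)).as_matrix();o=R_@C[:3,3];d=R_@C[:3,2]
    t=(zl-(dz+o[2]))/d[2];p=np.r_[np.array(c)-(o+d*t)[:2],dz];y=best_yaw(p,yaw,7)[1] if 0 else yaw
    move_to(p,down(y));P=get_image("wrist");save(P,f"w{i}");np.save(f"E{i}.npy",P["extrinsics"])
    for t in names:
        for d_ in trace(t,P)[:2]:
            k=contour(d_["pixels"]);r=cv2.minAreaRect((at_z(P,k,zr)[:,:2]*1000).astype(np.float32))
            print(t,round(d_["confidence"],2),np.round(d_["box"]),[np.round(v,1) for v in r])
    return P
E
python3 - <<'E'
from m import *
pick([.587,.038],.28+np.pi/2,.134,.060,35)
place([.6205,.3005],-.297+np.pi/2,.052)
P=get_image("wrist");save(P,"w5")
move_gripper(.085)
look((.59,.036),6,.134,("round_jar","square_box"),dz=.28,zl=.12)
look((.62,.06),7,.134,("round_jar","square_box"),dz=.28,zl=.12)
print(sense()["time_s"])
a=[cv2.imread(f"pics/{n}.png") for n in("w5","w6","w7")]
f=lambda i:cv2.convertScaleAbs(cv2.resize(i,(400,300),interpolation=cv2.INTER_CUBIC),alpha=1.4)
cv2.imwrite("pics/m2.png",np.hstack([f(a[0]),f(a[1][150:300,250:450]),f(a[2][110:260,220:420])])[:, :])
b=cv2.imread("pics/m2.png");cv2.imwrite("pics/m2.png",np.vstack([b[:,400:],np.hstack([b[:,:400],0*b[:,:400]])]))
E
```

```text
pick yaw -7.57 hit False width 0.0317 force 35.4 tcp [0.5874 0.038  0.1546]
lifted width 0.0310 force 34.8 Fz -1.12 t 23.9
place yaw 13.84 hit True tcp [0.6202 0.3004 0.0244]
t 29.5167
round_jar 0.74 [292. 183. 366. 262.] [array([575.,  41.]), array([59.3, 56.8]), np.float64(1.9)]
round_jar 0.71 [293. 197. 361. 272.] [array([584.3,  39.4]), array([54.7, 60.3]), np.float64(89.9)]
square_box 0.61 [290. 185. 366. 264.] [array([575.1,  41.1]), array([59.2, 56.7]), np.float64(1.9)]
round_jar 0.82 [262. 162. 330. 236.] [array([586.1,  40.2]), array([55.1, 56. ]), np.float64(32.0)]
round_jar 0.49 [ 0.  0. 30. 43.] [array([ 466.2, -147.3]), array([17., 31.]), np.float64(74.2)]
square_box 0.74 [264. 152. 338. 233.] [array([580.4,  44.2]), array([57.3, 56.2]), np.float64(2.7)]
31.75
```

View pics/m2.png

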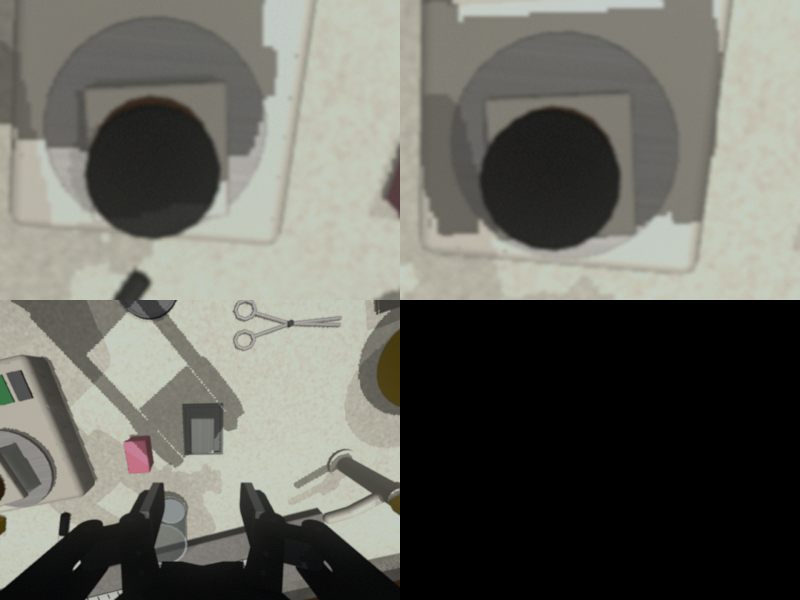

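The tin is aligned and centred in its holder at (202,430). The jar lid is centred at (153,172) in the left zoom and (550,178) in the right.

```bash
python3 - <<'E'
from m import *
A=[(326.5,236)];B=[(295,199)]
X,pa,pb=tri2(A,B,"E6.npy","E7.npy")
c=(at_z(pa,A,.134)+at_z(pb,B,.134))[0]/2;print(c)
assert abs(X[0][2]-.134)<.015 and np.linalg.norm(c[:2]-[.587,.038])<.01
pick(c[:2],1.57,.098,.085,50,dz=.017)
place([.418,.2875],1.57,.080,dz=.017)
P=get_image("wrist");save(P,"w8")
move_gripper(.085)
look((.59,.036),9,.098,("square_box",),dz=.26,zl=.10)
look((.62,.06),10,.098,("square_box",),dz=.26,zl=.10)
print(sense()["time_s"])
a=[cv2.imread(f"pics/{n}.png") for n in("w8","w9","w10")]
f=lambda i:cv2.convertScaleAbs(cv2.resize(i,(400,300),interpolation=cv2.INTER_CUBIC),alpha=1.4)
cv2.imwrite("pics/m3.png",np.vstack([np.hstack([f(a[1][150:300,250:450]),f(a[2][110:260,220:420])]),np.hstack([f(a[0]),f(a[0])*0])]))
E
```

```text
[584.7  39.4 136.2] 0.1
[0.58527333 0.03936504 0.134     ]
pick yaw 14.14 hit False width 0.0546 force 51.5 tcp [0.5855 0.0394 0.1156]
lifted width 0.0544 force 52.9 Fz -1.51 t 35.6
place yaw 14.14 hit True tcp [0.4178 0.2873 0.021 ]
t 40.5667
square_box 0.89 [291. 188. 369. 274.] [array([585.7,  41.5]), array([67.4, 64.2]), np.float64(2.6)]
square_box 0.65 [256. 156. 338. 240.] [array([587.2,  41.7]), array([65. , 64.1]), np.float64(2.7)]
square_box 0.34 [ 1.  0. 15. 37.] [array([ 460. , -164.3]), array([ 6.7, 25.7]), np.float64(74.2)]
42.5667
```

View pics/m3.png

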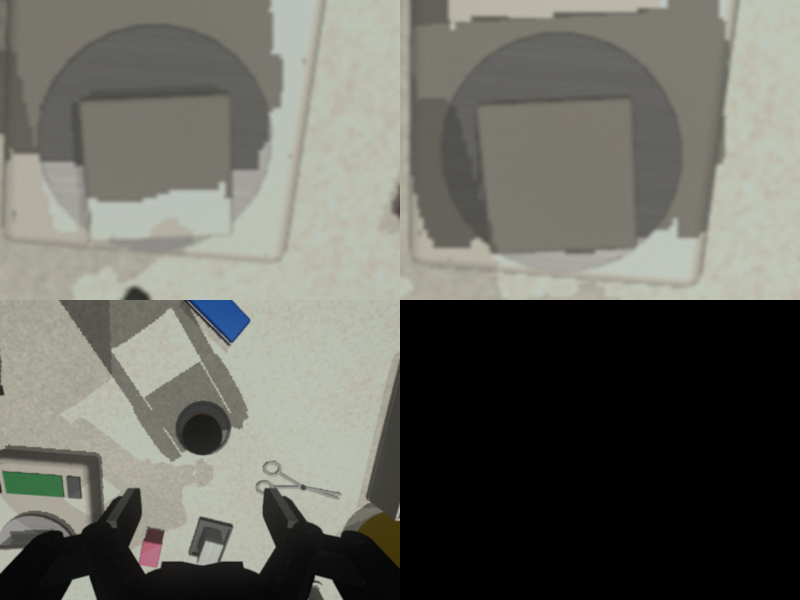

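The jar sits in its holder at (203,430). The box's top corners are (80,100), (231,93), (232,236) and (91,243) in the left zoom. In the right zoom they are (478,106), (631,98), (636,247) and (495,252).

```bash
python3 - <<'E'
from m import *
A=np.array([(80,100),(231,93),(232,236),(91,243)])/2+[250,150]
B=(np.array([(478,106),(631,98),(636,247),(495,252)])-[400,0])/2+[220,110]
X,pa,pb=tri2(A,B,"E9.npy","E10.npy")
W=(at_z(pa,A,.098)+at_z(pb,B,.098))/2;c=W.mean(0)[:2];v=W[1]-W[0]+W[2]-W[3];u=W[3]-W[0]+W[2]-W[1]
print(c,np.linalg.norm(v)/2,np.linalg.norm(u)/2,np.arctan2(v[1],v[0])-np.pi/2,np.arctan2(u[1],u[0]))
assert abs(X[:,2].mean()-.098)<.012
c=(c+[.5865,.0416])/2
pick(c,.046+np.pi/2,.062,.085,70,dz=.017)
place([.5985,-.2698],np.radians(18.9),.082,dz=.017,step=np.pi/2)
P=get_image("wrist");save(P,"w11");s=sense()
move_straight(s["tcp_pos"]+[0,0,.1],speed=.3);goto_joints([1.275,0.48,1.596,0,1.065,-.047])
T={n:get_image(n) for n in("top","side")}
for n in T: save(T[n],n+"9")
for t,z in (("square_box",.04),("round_jar",.04),("oblong_tin",.04),("small_vial",.04)):
    for n in T:
        for d in trace(t,T[n])[:4]:
            r=cv2.minAreaRect((at_z(T[n],contour(d["pixels"]),z)[:,:2]*1000).astype(np.float32));print(t,n,round(d["confidence"],2),[np.round(q,1) for q in r])
print(sense()["time_s"])
a=[cv2.imread(f"pics/{n}.png") for n in("w11","top9")]
cv2.imwrite("pics/m4.png",np.hstack([cv2.resize(a[0],(400,300)),cv2.resize(a[1][150:390,140:500],(400,300))]))
E
```

```text
[559.9   8.5  88.8] 0.1
[555.5  72.   96.5] 0.4
[616.6  74.2 103.2] 0.1
[620.5  13.6 100.2] 1.0
[0.58838   0.0423975] 0.06177204039229626 0.06319409747513069 0.04826876628828636 0.05035533294150822
pick yaw -7.81 hit False width 0.0629 force 76.8 tcp [0.5876 0.042  0.0797]
lifted width 0.0627 force 76.7 Fz -2.87 t 49.3
place yaw -1.24 hit True tcp [ 0.5983 -0.2697  0.0217]
t 54.2417
square_box top 0.93 [array([ 598.5, -266.3]), array([65.5, 68.7]), np.float64(19.8)]
square_box side 0.7 [array([ 591.8, -247.2]), array([ 63.8, 106.7]), np.float64(18.4)]
round_jar top 0.74 [array([420.3, 282.5]), array([53. , 60.3]), np.float64(0.4)]
round_jar top 0.31 [array([620.7, 294.5]), array([43.2, 53.6]), np.float64(72.8)]
round_jar side 0.79 [array([417.5, 293.2]), array([54.2, 65. ]), np.float64(25.5)]
oblong_tin top 0.92 [array([665.5, -97. ]), array([52.8, 37.4]), np.float64(57.3)]
oblong_tin top 0.83 [array([621.4, 197.3]), array([39.1, 55.1]), np.float64(77.0)]
oblong_tin top 0.8 [array([ 410.1, -110.8]), array([51.2, 35.2]), np.float64(54.1)]
oblong_tin top 0.79 [array([ 540.8, -104.1]), array([35.1, 51.4]), np.float64(14.0)]
oblong_tin side 0.94 [array([658.3, -80.9]), array([55.6, 66.8]), np.float64(48.1)]
oblong_tin side 0.92 [array([537.2, -83.3]), array([34.2, 83.8]), np.float64(19.8)]
oblong_tin side 0.86 [array([613.9, 305. ]), array([34.5, 67.5]), np.float64(71.0)]
oblong_tin side 0.86 [array([615.2, 208.8]), array([42.1, 68.2]), np.float64(77.0)]
small_vial top 0.67 [array([ 431.7, -253.5]), array([26.7, 18.2]), np.float64(88.4)]
small_vial top 0.54 [array([614.7, 291.6]), array([62.3, 77.7]), np.float64(73.5)]
small_vial side 0.56 [array([ 426. , -235.8]), array([26.7, 69.3]), np.float64(11.7)]
small_vial side 0.27 [array([549.7,  49.3]), array([171.1, 213.4]), np.float64(84.7)]
58.7583
```

View pics/m4.png

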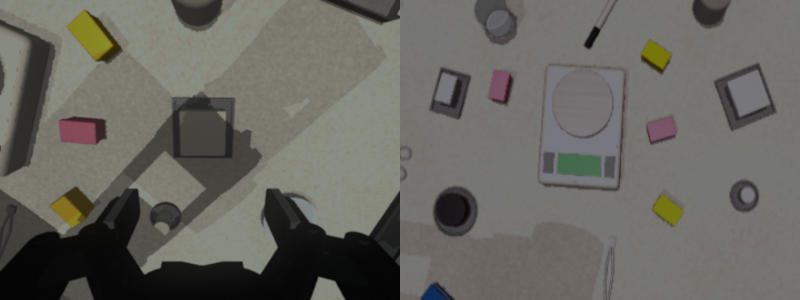

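The pan is empty and all four containers stand in their holders, in line with the sides. Comparing tool height at pick and at release puts their undersides 3–4 mm above the holder origins, i.e. on the holder floors.

```bash
python3 -c "
from bench import *
hold(.3);print(close_job())"
```

```text
the job is handed in; nothing more can be done
None
```

I placed all four containers in their own holders, upright and in line with the sides by the final camera views, and handed the job in at about 59 s of the 112 s allowed; no verdict came back.

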